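# Put the hand tools back in their routed drawer inserts

### The job

Four wooden drawer inserts lie on the left of the bench, each routed to the outline of one hand tool. Put the two combination wrenches, the blue-handled pliers and the yellow stubby screwdriver back, each lying down in the recess cut for it, and leave the tape measure and the black tape roll where they are.

Things in the scene. Friction and masses are not known exactly. Their poses are not given: they have to be found in the camera images.
- wrench_large_mid (a point): Middle of the large combination wrench, half-way up: bare steel, 182 mm long, 28 mm wide at the heads, 6 mm thick, lying flat. Its y axis runs along the wrench: open end at -y, ring end at +y. Grip the shank from above at this point, fingers closing along x; between the fingers it measures 18 mm.
- wrench_small_mid (a point): Middle of the small combination wrench, half-way up: bare steel, 142 mm long, 28 mm wide at the heads, 6 mm thick, lying flat. Axes as the large one; at this point it measures 18 mm between fingers that close along x.
- pliers_mid (a point): Middle of the length of the blue-handled pliers, half-way up: 159 mm long, 15 mm thick, lying flat, rigid (they do not close). Its y axis runs along them: black jaws at -y, blue handles at +y. Grip from above across both handles at y = +38 mm, where they are widest (58 mm, sides parallel), fingers closing along x. The centre of mass is at y = +10 mm.
- stubby_driver_mid (a point): Middle of the length of the short yellow screwdriver, on its axis: 135 mm long, lying down. Its y axis runs along it: the handle (24 mm diameter) reaches from y = -8 to +68 mm, the 6 mm blade from there to y = -68 mm. Grip the handle from above at y = +28 mm (centre of mass), fingers closing along x. It may have rolled about its y axis, which alone is to be trusted.
- insert_large_well (a point): Centre of the large wrench's recess, on its floor (10 mm above the bench). Fixed wooden insert, 218 mm (y) x 90 mm (x), top 22 mm above the bench, recess 12 mm deep; a 60 mm wide finger groove of the same depth runs right across it at y = 0. Recess 198 mm long, 40 mm wide at the heads, 30 to 35 mm at the shank. The wrench's middle belongs here, along y, either way round.
- insert_small_well (a point): Centre of the small wrench's recess, on its floor (10 mm above the bench). Fixed wooden insert, 218 mm (y) x 90 mm (x), top 22 mm above the bench, recess 12 mm deep; a 60 mm wide finger groove of the same depth runs right across it at y = 0. Recess 158 mm long, 40 mm wide at the heads, 30 to 35 mm at the shank. The wrench's middle belongs here, along y, either way round.
- insert_pliers_well (a point): Centre of the pliers' recess, on its floor (10 mm above the bench). Fixed wooden insert, 218 mm (y) x 90 mm (x), top 22 mm above the bench, recess 12 mm deep; a 60 mm wide finger groove of the same depth runs right across it centred at y = +38 mm. Recess 176 mm long, 36 mm wide at the jaws (-y), up to 72 mm at the handles (+y). The middle of the pliers belongs here, jaws to -y.
- insert_driver_well (a point): Centre of the screwdriver's recess, on its floor (10 mm above the bench). Fixed wooden insert, 218 mm (y) x 90 mm (x), top 22 mm above the bench, recess 12 mm deep; a 60 mm wide finger groove of the same depth runs right across it centred at y = +28 mm. Recess 152 mm long, 22 mm wide for the blade (-y), 38 mm for the handle (y > -14 mm). Its middle belongs 12 mm above here, blade to -y.
- tape_measure_mid (a point): Bystander: middle of the yellow tape measure, standing on the bench, 37 x 70 mm, 64 mm high. Leave it.
- tape_roll_mid (a point): Bystander: middle of the small black tape roll, lying flat, 58 mm across, 19 mm high. Leave it.

How it is judged (in metres and radians):
At the end, for the whole second after the job is handed in: Each tool lies released in the recess cut for it: middle within 14 mm of the recess's centre, in line to 0.2 rad, down on the floor (within 4 mm of its resting height). Tape measure and tape roll not shifted by more than 25 mm (horizontal distance between wrench_large_mid and insert_large_well below 0.014 m and z of wrench_large_mid in the frame of insert_large_well below 0.007 m and angle between the y axis of wrench_large_mid and the y axis of insert_large_well, either way round below 0.2 rad and horizontal distance between wrench_small_mid and insert_small_well below 0.014 m and z of wrench_small_mid in the frame of insert_small_well below 0.007 m and angle between the y axis of wrench_small_mid and the y axis of insert_small_well, either way round below 0.2 rad and horizontal distance between pliers_mid and insert_pliers_well below 0.014 m and z of pliers_mid in the frame of insert_pliers_well below 0.0115 m and angle between the y axis of pliers_mid and the y axis of insert_pliers_well, either way round below 0.2 rad and horizontal distance between stubby_driver_mid and insert_driver_well below 0.014 m and z of stubby_driver_mid in the frame of insert_driver_well below 0.016 m and angle between the y axis of stubby_driver_mid and the y axis of insert_driver_well, either way round below 0.2 rad and distance of each of tape_measure_mid, tape_roll_mid from where it was at the start of the episode below 0.025 m); the robot touches nothing.
It fails at once if the tape measure was shifted (distance of tape_measure_mid from where it was at the start of the episode above 0.025 m).
It fails at once if the tape roll was shifted (distance of tape_roll_mid from where it was at the start of the episode above 0.025 m).
It also fails if it takes over 104 s, if anything falls off the work surface, if the arm or the gripper's body presses on something with over 40 N, if the wrist force passes 120 N, or if a joint passes its speed limit or range.

### The arm

A 6-joint arm with a two-finger parallel gripper is mounted at the origin on a cart in front of the work surface, level with it; the furniture and walls round the work are solid. World frame = base frame: x ahead of the robot, y to its left, z up, the work surface at z = 0. Lengths are in mm, angles in rad, forces in N, time in s.
With the tool pointing down it reaches from about 400 to 925 mm from the base axis. Payload 12.5 kg.
Tool frame: the origin (TCP) lies at the centre of the arm's flange, where the gripper is bolted on; the fingertips stand 190 mm ahead of it and the grasp point (between the pads) lies 171 mm ahead of it; z points along the fingers, y is the line along which they close (so a half turn about z gives the same grasp; the last joint's range is limited). The gripper opens to 95 mm and grips with 3 to 60 N. Pads are 20 mm wide; open, the fingers measure 119 mm over their backs; the gripper's body (75 mm by 180 mm) begins 59 mm behind the grasp point.
Start: joints at [-1.3, 0.491, 1.559, -0, 1.092, -0.106], TCP at [229.986, -581.147, 404.761] pointing down, gripper open.
Joint ranges: [-3.1, 3.1], [-0.84, 2.19], [0.05, 2.79], [-1.13, 4.28], [0.06, 2.93], [-2.69, 2.69]. Speed limits (rad/s): [2.22, 2.22, 2.79, 3.14, 3.14, 3.14].

### API

Orientations are given as [roll, pitch, yaw] about the fixed x, y, z axes, in that order (R = Rz(yaw) Ry(pitch) Rx(roll)).
In Python, from cell import env, read_camera, search_frame, cut_out gives the robot as it stands. The module is installed in compiled form; this text tells all that it offers.
- The arm moves only by the tool move_arm, never from a script. Its argument "commands" is a list of rows, each a list of 3 entries, a list of its own where there are three numbers: the shift along the world's x, y, z normalised to -1 to 1, where 1 is 0.03 m, then the turn about the world's z normalised to -1 to 1, where 1 is 0.08 rad, then the opening, from -1 (shut) to 1 (fully open), so that 0 is half open. A call has 1 to 20 rows; each row shifts and turns the commanded pose from where the row before left it; what a row does not reach is not made up. A row lasts 1/12 s, in which the tool goes at most 41.7 mm and 7.16 degrees, less where a joint would pass 70% of its speed; a pose out of reach is approached as far as the arm can. A call with a number of a shift or a turn outside -1 to 1 is refused whole. A call with a gripper value outside its range is refused whole. The fingers move at their own pace and stop on an object; the grip force is fixed at half the most. Time passes only in rows, so rows that do not move let the fingers close. It gives the time, the measured TCP pose, the force, the opening and the grip force at its end, in the units of the state.
- env.state(): the state, without advancing time (a new reading comes with each control period).
- read_camera(name): name is "scene" or "top"; returns a dict with "image" (420x560x3 uint8, red, green, blue), "fx", "fy", "cx", "cy" (pixels), "rvec" (rotation vector, rad) and "tvec" (3), from world to camera coordinates, as OpenCV has them. Camera axes: x right, y down, z forward; pixel columns grow to the right and rows downward; lengths in mm; the calibration is good to about 2 mm. A picture is of the moment at which its call begins. There is no depth.
- env.job_done(): hands the job in; it is judged then, once.
Trained networks look in a picture, given as the dict that the camera call returned (one of the last four; its "shot" number tells which), for a name from the list of things; names that differ only in an ending like _2 or _b are one class to them, and where a whole thing is asked for, a point or a joint stands for the part that bears it (a point fixed in the world has none). Each returns a list of dicts, best first, with "confidence" (0 to 1); they miss things now and then, are a little off and sometimes report something else, mostly with a low value. They report only what shows in the picture. A call takes as long as a camera call.
- search_frame(thing, picture): "at" ([column, row] in pixels, amid what is visible of it).
- cut_out(thing, picture): "region" (420x560 bool, what is visible of it) and "at" ([column, row] in pixels, amid what is visible of it).
The state is a dict: "t": time; "joints": joint angles; "qvel": joint speeds; "tau": joint torques, N m; "eef_pos": TCP position; "tcp_rot": TCP orientation; "ft_force": force on the tool from outside, world axes, zero at the start; "moment": the same for the moment, N m; "opening": opening from 0.0 (shut) to 1.0 (fully open); "grip_force": force on a finger pad.
Only numpy, scipy, OpenCV 4.12 (cv2) and the standard library are available. Lean on these libraries where they do the work, as an engineer would, in place of code of your own. Each camera call takes 0.05 s, during which the arm holds its last target. There are 200 camera calls.

## Working session

There is one attempt and no reset: what is moved stays moved. The work goes in short steps, Python scripts to look and compute and a tool call to move; the robot and the scene stay as the last step left them, time stands still between calls to the robot, and variables do not carry over. Pictures are saved under pics/ and viewed, at most 14 in all, crops included, and the job is handed in when it is done.

Besides the shell and the picture viewer there is one more tool, called after "Emit:" in YAML: its name, and indented under it one key for each argument. move_arm: Moves the arm, as the interface text tells. Its arguments: {"type":"object","properties":{"commands":{"type":"array","items":{"type":"array"}}},"required":["commands"]}

```bash
mkdir -p pics
cat > h.py <<'E'
import numpy as np, cv2
from cell import env, read_camera, search_frame, cut_out
def ray(p,uv):
    R=cv2.Rodrigues(np.array(p["rvec"],float))[0];t=np.array(p["tvec"],float).ravel()
    d=R.T@np.array([(uv[0]-p["cx"])/p["fx"],(uv[1]-p["cy"])/p["fy"],1]);return -R.T@t,d
def onz(p,uv,z):
    c,d=ray(p,uv);return (c+d*(z-c[2])/d[2])[:2]
def proj(p,X):
    K=np.array([[p["fx"],0,p["cx"]],[0,p["fy"],p["cy"]],[0,0,1.]])
    return cv2.projectPoints(np.array(X,float).reshape(-1,3),np.array(p["rvec"],float),np.array(p["tvec"],float),K,None)[0].reshape(-1,2)
E
python3 - <<'E'
from h import *
T=[("wrench_large_mid",3),("wrench_small_mid",3),("pliers_mid",7),("stubby_driver_mid",12),("insert_large_well",22),("insert_small_well",22),("insert_pliers_well",22),("insert_driver_well",22),("tape_measure_mid",32),("tape_roll_mid",10)]
for n in ("top","scene"):
    p=read_camera(n);cv2.imwrite(f"pics/{n}0.png",p["image"][...,::-1])
    print(n,ray(p,(280,210))[0].round())
    for t,z in T:
        for r in cut_out(t,p)[:2]:
            m=r["region"];ys,xs=np.nonzero(m)
            W=np.array([onz(p,q,z) for q in np.c_[xs,ys]])
            c=W.mean(0);w,v=np.linalg.eigh(np.cov(W.T)); a=v[:,1]
            s=(W-c)@a; q=(W-c)@v[:,0]
            print(t,round(r["confidence"],2),np.round(r["at"]),len(xs),"c",c.round(),"mid",(c+a*(s.max()+s.min())/2+v[:,0]*(q.max()+q.min())/2).round(),"ang",round(np.degrees(np.arctan2(a[1],a[0]))),"L",round(np.ptp(s)),round(np.ptp(q)))
E
```

```text
top [ 427.   24. 1192.]
wrench_large_mid 0.6 [401. 227.] 85 c [ 512. -295.] mid [ 513. -296.] ang 111 L 27 25
wrench_small_mid 0.53 [352. 202.] 322 c [ 579. -179.] mid [ 574. -169.] ang 113 L 136 26
pliers_mid 0.49 [284. 168.] 272 c [687.   3.] mid [687.   3.] ang 164 L 59 53
stubby_driver_mid 0.65 [342. 261.] 284 c [ 431. -146.] mid [ 433. -167.] ang 97 L 132 24
stubby_driver_mid 0.32 [257. 253.] 3062 c [449.  77.] mid [448.  78.] ang 89 L 219 93
insert_large_well 0.85 [256. 253.] 3079 c [449.  76.] mid [449.  77.] ang 88 L 220 92
insert_large_well 0.38 [249. 208.] 3034 c [571.  87.] mid [572.  88.] ang 96 L 223 96
insert_small_well 0.91 [249. 207.] 2892 c [571.  85.] mid [572.  86.] ang 96 L 218 92
insert_pliers_well 0.75 [143. 210.] 2948 c [580. 350.] mid [580. 351.] ang 85 L 222 92
insert_driver_well 0.98 [147. 265.] 3090 c [433. 349.] mid [433. 349.] ang 90 L 220 91
insert_driver_well 0.26 [404. 261.] 54 c [ 406. -297.] mid [ 402. -297.] ang -171 L 48 21
tape_measure_mid 0.78 [227. 159.] 440 c [700. 147.] mid [700. 148.] ang 163 L 75 49
tape_roll_mid 0.64 [286. 167.] 234 c [687.
[... 644 characters left out ...]
113 L 133 25
insert_large_well 0.58 [276. 267.] 3084 c [444.  84.] mid [446.  80.] ang 89 L 224 98
insert_small_well 0.67 [242. 235.] 2816 c [565.  93.] mid [567.  88.] ang 96 L 226 103
insert_small_well 0.36 [190. 343.] 4124 c [427. 354.] mid [429. 350.] ang 90 L 220 97
insert_pliers_well 0.72 [153. 299.] 3592 c [574. 357.] mid [576. 353.] ang 86 L 220 105
insert_driver_well 0.73 [190. 345.] 4160 c [427. 354.] mid [429. 350.] ang 90 L 218 98
insert_driver_well 0.57 [278. 265.] 3048 c [443.  83.] mid [446.  79.] ang 89 L 220 100
tape_measure_mid 0.87 [197. 216.] 403 c [696. 147.] mid [697. 147.] ang 157 L 103 37
tape_roll_mid 0.49 [240. 189.] 297 c [688.   4.] mid [687.   3.] ang 145 L 69 54
```

Run:
```python
import cv2
a=cv2.imread("pics/top0.png")[140:320,90:480];cv2.imwrite("pics/t0z.png",cv2.resize(a,None,fx=2.05,fy=2.05,interpolation=2))
a=cv2.imread("pics/scene0.png")[110:400,100:490];cv2.imwrite("pics/s0z.png",cv2.resize(a,None,fx=2.05,fy=2.05,interpolation=2))
```

```text
(no output)
```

View pics/t0z.png

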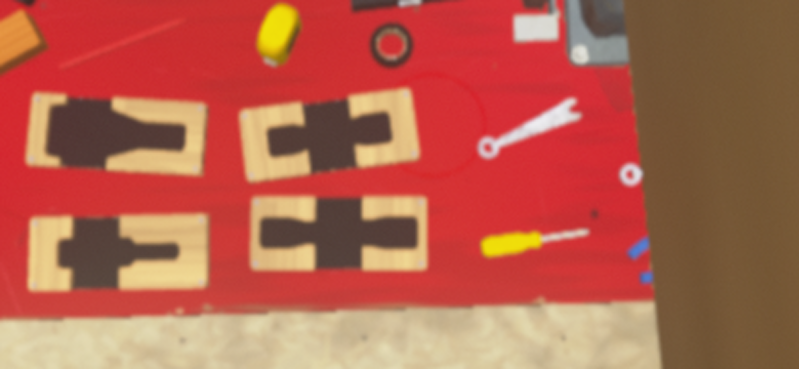

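View pics/s0z.png

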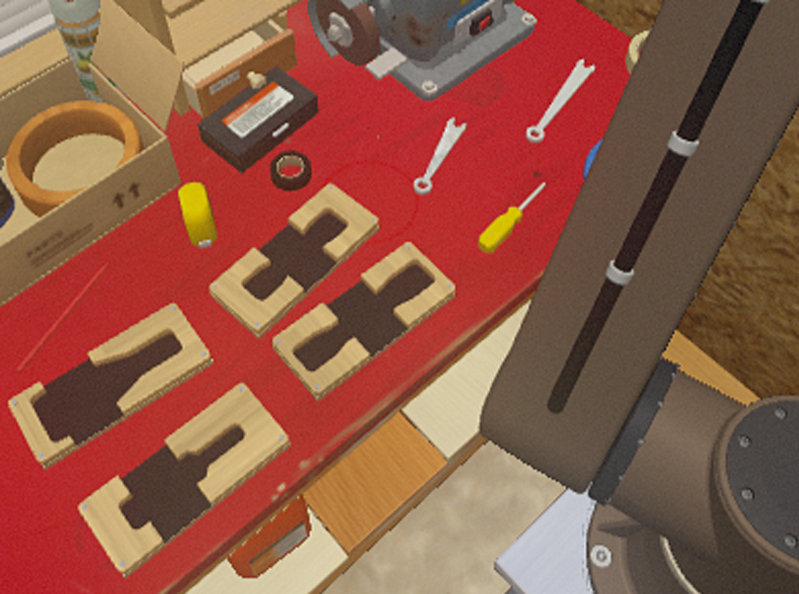

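The top view (right = -y, up = +x) shows the driver with its handle to the left, the small wrench with its ring to the left, and all insert outlines. The pliers and part of the large wrench are under the arm (right edge, about (640,250) in the crop). I'll begin with the driver.

```bash
python3 -c "
from h import *
s=env.state();print({k:np.round(s[k],3) for k in s})"
```

```text
{'t': np.float64(1.1), 'joints': array([-1.3  ,  0.491,  1.559,  0.   ,  1.092, -0.106]), 'qvel': array([-0.   , -0.001, -0.001, -0.001,  0.001,  0.   ]), 'tau': array([-3.0000e-03, -6.1249e+01, -2.5843e+01,  6.9000e-02,  4.5000e-02,
        0.0000e+00]), 'eef_pos': array([ 229.965, -581.132,  404.765]), 'tcp_rot': array([ 3.142, -0.   ,  0.377]), 'ft_force': array([-0.184, -0.206, -0.562]), 'moment': array([0.006, 0.028, 0.042]), 'grip_force': np.float64(0.0), 'opening': np.float64(0.999)}
```

Emit:
move_arm:
  commands:
    - [[0.5,1,-0.2],0,1]
    - [[0.5,1,-0.2],0,1]
    - [[0.5,1,-0.2],0,1]
    - [[0.5,1,-0.2],0,1]
    - [[0.5,1,-0.2],0,1]
    - [[0.5,1,-0.2],0,1]
    - [[0.5,1,-0.2],0,1]
    - [[0.5,1,-0.2],0,1]
    - [[0.5,1,-0.2],0,1]
    - [[0.5,1,-0.2],0,1]
    - [[0.5,1,-0.2],0,1]
    - [[0.5,1,-0.2],0,1]
    - [[0.5,1,-0.2],0,1]
    - [[0.2,0.8,-0.2],0,1]
    - [[0,0,0],0,1]

```text
t: 2.35
eef_pos: [431.5, -163.9, 320.0]
tcp_rot: [-3.14, 0.001, 0.38]
ft_force: [0.0, 0.3, 0.6]
opening: 1.0
grip_force: 0.0
```

Emit:
move_arm:
  commands:
    - [[0,0.8,0],1,1]
    - [[0,0,0],1,1]
    - [[0,0,-0.5],1,1]
    - [[0,0,-0.5],1,1]
    - [[0,0,-0.5],1,1]
    - [[0,0,0],1,1]
    - [[0,0,0],1,1]
    - [[0,0,0],1,1]
    - [[0,0,0],1,1]
    - [[0,0,0],1,1]
    - [[0,0,0],1,1]
    - [[0,0,0],1,1]
    - [[0,0,0],1,1]
    - [[0,0,0],1,1]
    - [[0,0,0],1,1]
    - [[0,0,0],1,1]
    - [[0,0,0],0.45,1]
    - [[0,0,0],0,1]

```text
t: 3.85
eef_pos: [431.0, -143.6, 275.9]
tcp_rot: [3.141, 0.0, 1.694]
ft_force: [-0.4, 0.2, 0.5]
opening: 0.998
grip_force: 0.0
```

```bash
cat > look.py <<'E'
from h import *
import sys
def meas(T,tag,zoom=None):
    for n in ("top","scene"):
        p=read_camera(n);cv2.imwrite(f"pics/{n}{tag}.png",p["image"][...,::-1])
        for t,z in T:
            for r in cut_out(t,p)[:2]:
                ys,xs=np.nonzero(r["region"])
                if len(xs)<5: continue
                W=np.array([onz(p,q,z) for q in np.c_[xs,ys]])
                (c,wh,a)=cv2.minAreaRect(W.astype(np.float32))
                m=W.mean(0);w,v=np.linalg.eigh(np.cov(W.T));d=v[:,1]*np.sign(v[1,1])
                print(n,t,round(r["confidence"],2),np.round(r["at"]),len(xs),"rect",np.round(c),np.round(wh),round(a,1),"mean",m.round(),"ang",round(np.degrees(np.arctan2(d[1],d[0])),1))
E
python3 -c "
from look import *
meas([('wrench_large_mid',3),('wrench_small_mid',3),('pliers_mid',8),('stubby_driver_mid',12)],'1')
a=cv2.imread('pics/scene1.png')[110:400,200:560];cv2.imwrite('pics/s1z.png',cv2.resize(a,None,fx=2,fy=2))
a=cv2.imread('pics/top1.png')[140:320,280:480];cv2.imwrite('pics/t1z.png',cv2.resize(a,None,fx=3,fy=3))
"
```

```text
top wrench_large_mid 0.37 [402. 228.] 61 rect [ 512. -296.] [23. 25.] 23.6 mean [ 512. -296.] ang 106.0
top wrench_small_mid 0.64 [352. 203.] 305 rect [ 571. -170.] [ 28. 133.] 25.0 mean [ 579. -181.] ang 111.5
top pliers_mid 0.72 [229. 158.] 452 rect [708. 150.] [49. 76.] 62.9 mean [708. 149.] ang 164.7
top stubby_driver_mid 0.22 [350. 202.] 371 rect [ 573. -167.] [ 27. 136.] 23.8 mean [ 577. -173.] ang 112.8
scene wrench_small_mid 0.44 [309. 197.] 140 rect [ 564. -140.] [25. 82.] 29.4 mean [ 560. -135.] ang 116.5
scene pliers_mid 0.16 [245. 232.] 2668 rect [574.  83.] [100. 225.] 5.1 mean [572.  87.] ang 96.2
```

View pics/t1z.png

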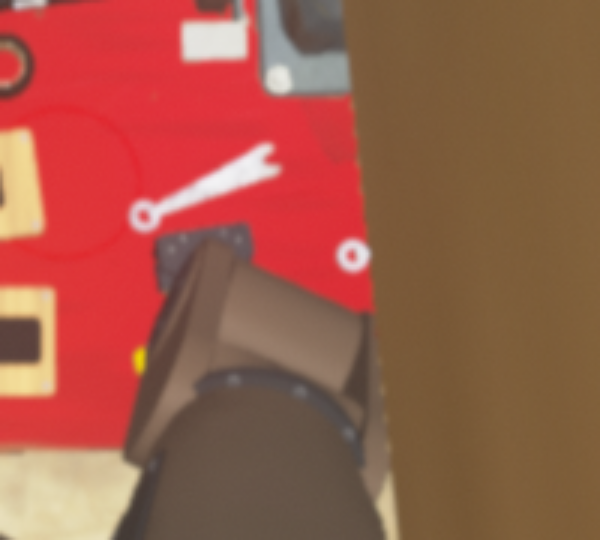

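View pics/s1z.png

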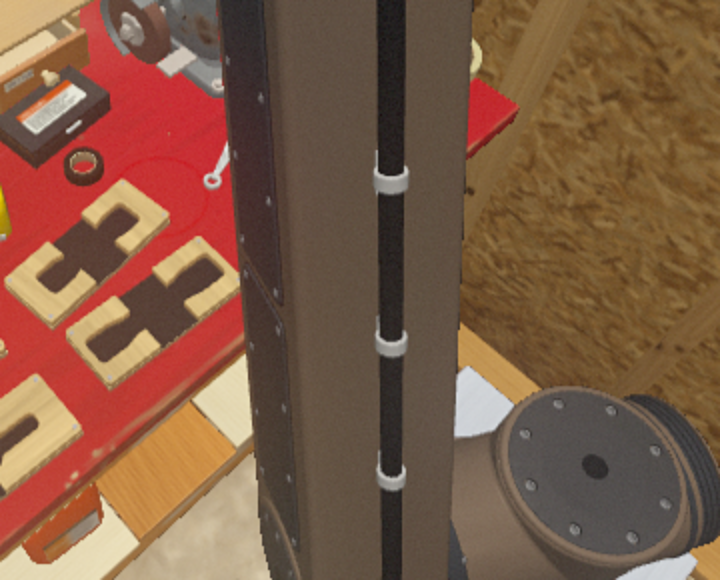

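The top view's right side (brown) is a fixed post; the arm hides the pliers in scene. Driver grasp: go down and close.

Emit:
move_arm:
  commands:
    - [[0,0.15,-0.9],0,1]
    - [[0,0,-0.9],0,1]
    - [[0,0,-0.6],0,1]
    - [[0,0,-0.32],0,1]
    - [[0,0,0],0,1]
    - [[0,0,0],0,-1]
    - [[0,0,0],0,-1]
    - [[0,0,0],0,-1]
    - [[0,0,0],0,-1]
    - [[0,0,0],0,-1]
    - [[0,0,0],0,-1]
    - [[0,0,0],0,-1]
    - [[0,0,0],0,-1]
    - [[0,0,0],0,-1]
    - [[0,0,0],0,-1]
    - [[0,0,0],0,-1]

```text
t: 5.68
eef_pos: [431.0, -138.6, 194.1]
tcp_rot: [3.142, -0.0, 1.693]
ft_force: [0.1, 0.4, 0.3]
opening: 0.288
grip_force: 0.2
```

Emit:
move_arm:
  commands:
    - [[0,0,0],0,-1]
    - [[0,0,0],0,-1]
    - [[0,0,0.6],0,-1]
    - [[0,0,1],0,-1]
    - [[0,0,1],0,-1]
    - [[0,0,0],0,-1]

```text
t: 6.18
eef_pos: [431.5, -138.8, 276.0]
tcp_rot: [3.137, 0.003, 1.693]
ft_force: [0.3, -1.3, -0.1]
opening: 0.25
grip_force: 30.0
```

Emit:
move_arm:
  commands:
    - [[0,0.5,0],0,-1]
    - [[0,0.9,0],0,-1]
    - [[0,0.9,0],0,-1]
    - [[0,0.9,0],0,-1]
    - [[0,0.9,0],0,-1]
    - [[0,0.9,0],0,-1]
    - [[0,0.9,0],0,-1]
    - [[0,0.9,0],-0.3,-1]
    - [[0,0.9,0],-0.3,-1]
    - [[0,0.9,0],-0.3,-1]
    - [[0,0.9,0],-0.3,-1]
    - [[0,0.9,0],-0.3,-1]
    - [[0,0.9,0],0,-1]
    - [[0,0.9,0],0,-1]
    - [[0,0.9,0],0,-1]
    - [[0,0.9,0],0,-1]
    - [[0,0.9,0],0,-1]
    - [[0,0.9,0],0,-1]
    - [[0,0.9,0],0,-1]
    - [[0,0.4,0],0,-1]

```text
t: 7.85
eef_pos: [430.7, 376.8, 271.5]
tcp_rot: [3.141, -0.0, 1.574]
ft_force: [-0.0, -0.3, -1.5]
opening: 0.243
grip_force: 30.0
```

Emit:
move_arm:
  commands:
    - [[0,0.1,0],0,-1]
    - [[0,0,0],0,-1]

```text
t: 8.02
eef_pos: [430.7, 377.4, 271.6]
tcp_rot: [-3.141, 0.001, 1.574]
ft_force: [-0.5, 0.8, -1.4]
opening: 0.252
grip_force: 30.0
```

```bash
python3 -c "
from look import *
meas([('wrench_large_mid',3),('wrench_small_mid',3),('pliers_mid',8),('insert_large_well',22)],'2')
a=cv2.imread('pics/scene2.png')[110:400,100:490];cv2.imwrite('pics/s2z.png',cv2.resize(a,None,fx=2.05,fy=2.05))
"
```

```text
top wrench_large_mid 0.37 [402. 225.] 12 rect [ 514. -303.] [11.  6.] 10.8 mean [ 514. -302.] ang 5.9
top wrench_small_mid 0.87 [351. 201.] 346 rect [ 573. -169.] [ 25. 137.] 24.4 mean [ 578. -176.] ang 113.2
top pliers_mid 0.53 [403. 261.] 58 rect [ 401. -301.] [51. 21.] 7.3 mean [ 404. -302.] ang 11.6
top pliers_mid 0.27 [248. 206.] 3005 rect [574.  87.] [ 97. 223.] 6.6 mean [573.  87.] ang 96.4
scene wrench_large_mid 0.53 [376. 149.] 183 rect [ 535. -395.] [ 25. 119.] 17.0 mean [ 539. -401.] ang 104.8
scene pliers_mid 0.91 [401. 182.] 422 rect [ 423. -366.] [ 59. 161.] 20.7 mean [ 420. -357.] ang 112.9
```

View pics/s2z.png

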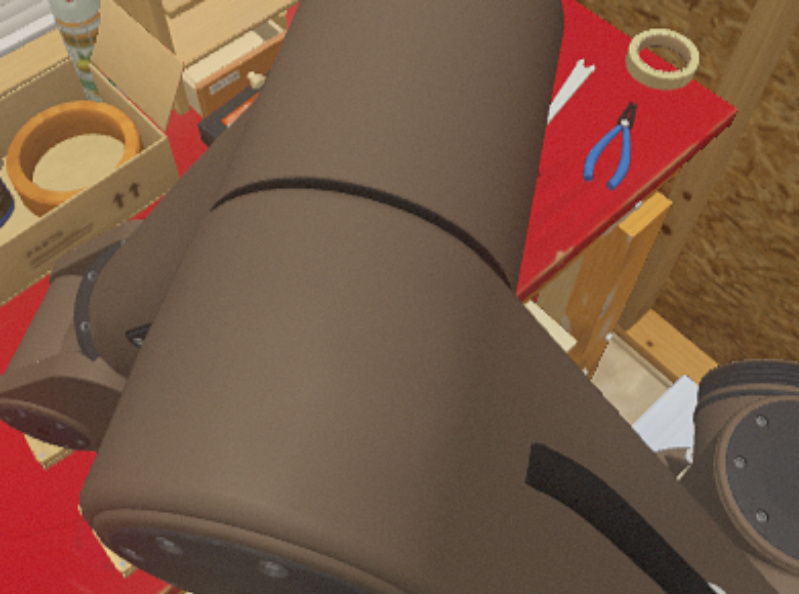

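The pliers are at crop (610,150), jaws to upper right (-y). They match the mask (59×161 mm). Lower the driver into its recess and release.

Emit:
move_arm:
  commands:
    - [[0,0,-0.8],0,-1]
    - [[0,0,-0.6],0,-1]
    - [[0,0,-0.4],0,-1]
    - [[0,0,-0.3],0,-1]
    - [[0,0,-0.12],0,-1]
    - [[0,0,0],0,-1]

```text
t: 9.02
eef_pos: [431.0, 377.4, 205.1]
tcp_rot: [-3.141, 0.0, 1.573]
ft_force: [0.1, 0.2, -1.0]
opening: 0.251
grip_force: 30.0
```

Emit:
move_arm:
  commands:
    - [[0,0,0],0,1]
    - [[0,0,0],0,1]
    - [[0,0,0],0,1]
    - [[0,0,0],0,1]
    - [[0,0,0.5],0,1]
    - [[0,0,0.9],0,1]
    - [[0,0,0.9],0,1]
    - [[0.3,-0.9,0.2],0,1]
    - [[0.3,-0.9,0],0,1]
    - [[0.3,-0.9,0],0,1]
    - [[0.3,-0.9,0],0,1]
    - [[0.3,-0.9,0],0,1]
    - [[0.3,-0.9,0],0.8,1]
    - [[0.3,-0.9,0],0.8,1]
    - [[0.3,-0.9,0],0.8,1]
    - [[0.3,-0.9,0],0.8,1]
    - [[0.3,-0.9,0],0.8,1]
    - [[0.3,-0.9,0],0.8,1]
    - [[0.3,-0.9,0],0.2,1]
    - [[0.2,-0.9,0],0,1]

```text
t: 10.68
eef_pos: [545.5, 24.9, 281.0]
tcp_rot: [3.141, 0.0, 1.974]
ft_force: [-0.0, 0.7, -0.8]
opening: 1.0
grip_force: 0.0
```

Emit:
move_arm:
  commands:
    - [[0.2,-0.9,0],0,1]
    - [[0.2,-0.9,0],0,1]
    - [[0.2,-0.9,0],0,1]
    - [[0.2,-0.9,0],0,1]
    - [[0.2,-0.9,0],0,1]
    - [[0,-0.9,0],0,1]
    - [[0,-0.6,0],0,1]
    - [[0,0,0],0,1]

```text
t: 11.35
eef_pos: [574.9, -156.7, 280.8]
tcp_rot: [3.141, 0.001, 1.97]
ft_force: [-0.1, -0.0, 0.3]
opening: 0.997
grip_force: 0.0
```

```bash
python3 -c "
from look import *
meas([('stubby_driver_mid',20),('insert_driver_well',22),('insert_large_well',22),('insert_pliers_well',22)],'3')
a=cv2.imread('pics/scene3.png')[220:420,100:300];cv2.imwrite('pics/s3z.png',cv2.resize(a,None,fx=2.5,fy=2.5))
"
```

```text
top stubby_driver_mid 0.73 [138. 266.] 286 rect [432. 357.] [119.  23.] 88.4 mean [432. 371.] ang 90.3
top insert_driver_well 0.87 [150. 262.] 2800 rect [433. 349.] [220.  90.] 89.5 mean [433. 347.] ang 89.3
top insert_large_well 0.39 [248. 208.] 2893 rect [572.  86.] [ 92. 218.] 6.2 mean [571.  87.] ang 95.4
top insert_pliers_well 0.86 [146. 207.] 3029 rect [580. 351.] [223.  93.] 85.4 mean [579. 352.] ang 85.3
scene stubby_driver_mid 0.94 [180. 346.] 470 rect [432. 351.] [127.  30.] 89.2 mean [432. 371.] ang 89.6
scene stubby_driver_mid 0.41 [193. 346.] 3612 rect [430. 349.] [219.  97.] 89.4 mean [427. 351.] ang 90.4
scene insert_driver_well 0.59 [195. 343.] 3824 rect [429. 350.] [220. 100.] 89.8 mean [427. 352.] ang 89.9
scene insert_driver_well 0.33 [240. 192.] 302 rect [679.   8.] [53. 67.] 51.0 mean [679.   9.] ang 148.4
scene insert_large_well 0.63 [272. 267.] 2905 rect [446.  80.] [223. 102.] 88.2 mean [446.  95.] ang 93.4
scene insert_pliers_well 0.62 [153. 298.] 3551 rect [576. 353.] [218. 104.] 85.0 mean [574. 356.] ang 86.2
```

View pics/s3z.png

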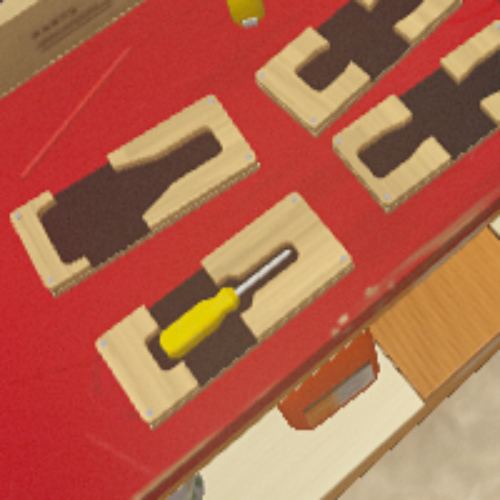

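The driver lies in its recess (crop (220,310)). Small wrench next.

Emit:
move_arm:
  commands:
    - [[-0.05,-0.4,-0.9],0,1]
    - [[0,0,-0.9],0,1]
    - [[0,0,-0.6],0,1]
    - [[0,0,-0.4],0,1]
    - [[0,0,-0.13],0,1]
    - [[0,0,0],0,1]
    - [[0,0,0],0,-1]
    - [[0,0,0],0,-1]
    - [[0,0,0],0,-1]
    - [[0,0,0],0,-1]
    - [[0,0,0],0,-1]
    - [[0,0,0],0,-1]
    - [[0,0,0],0,-1]
    - [[0,0,0],0,-1]
    - [[0,0,0],0,-1]
    - [[0,0,0],0,-1]
    - [[0,0,0],0,-1]
    - [[0,0,0],0,-1]
    - [[0,0,0],0,-1]
    - [[0,0,0],0,-1]

```text
t: 13.52
eef_pos: [573.5, -165.7, 192.7]
tcp_rot: [3.141, 0.0, 1.973]
ft_force: [-0.3, -0.8, -0.1]
opening: 0.169
grip_force: 29.9
```

Emit:
move_arm:
  commands:
    - [[0,0,0],0,-1]
    - [[0,0,0.6],0,-1]
    - [[0,0,1],0,-1]
    - [[0,0,0.9],0,-1]
    - [[0,0,0],0,-1]

```text
t: 13.93
eef_pos: [574.2, -165.8, 272.2]
tcp_rot: [3.137, 0.005, 1.973]
ft_force: [0.5, 0.8, 0.5]
opening: 0.165
grip_force: 29.9
```

Emit:
move_arm:
  commands:
    - [[0,0.5,0],0,-1]
    - [[0,0.9,0],0,-1]
    - [[0,0.9,0],-0.6,-1]
    - [[0,0.9,0],-0.6,-1]
    - [[0,0.9,0],-0.6,-1]
    - [[0,0.9,0],-0.6,-1]
    - [[0,0.9,0],-0.6,-1]
    - [[0,0.9,0],-0.6,-1]
    - [[0,0.9,0],-0.1,-1]
    - [[0,0.7,0],0,-1]
    - [[-0.1,0.1,0],0,-1]
    - [[0,0,0],0,-1]

```text
t: 14.93
eef_pos: [569.5, 90.9, 266.6]
tcp_rot: [-3.14, -0.0, 1.679]
ft_force: [0.5, -0.7, -0.9]
opening: 0.171
grip_force: 29.9
```

```bash
python3 -c "
from look import *
print(env.state()['eef_pos'])
meas([('wrench_small_mid',84),('wrench_large_mid',3)],'4')
a=np.hstack([cv2.imread('pics/scene4.png')[150:350,140:340],cv2.imread('pics/top4.png')[150:350,150:350]]);cv2.imwrite('pics/s4z.png',cv2.resize(a,None,fx=2,fy=2))
"
```

```text
[569.53311507  90.92005846 266.63610564]
top wrench_large_mid 0.43 [400. 226.] 44 rect [ 511. -298.] [16. 23.] 50.5 mean [ 511. -299.] ang 134.7
scene wrench_large_mid 0.54 [375. 153.] 248 rect [ 533. -383.] [ 27. 148.] 16.5 mean [ 535. -386.] ang 104.7
```

View pics/s4z.png

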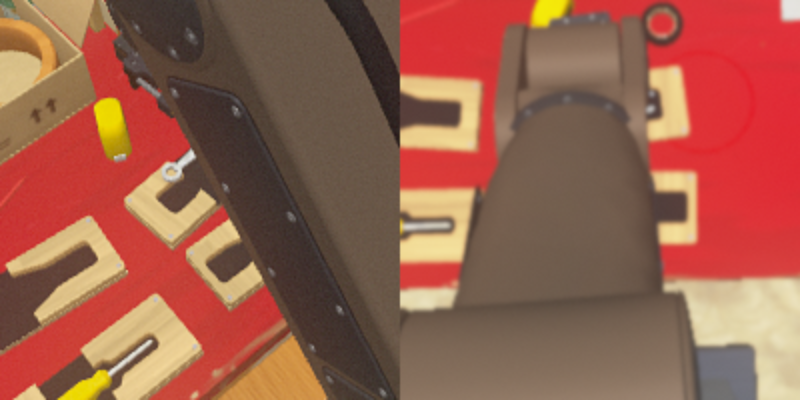

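```bash
python3 -c "
from look import *
p=read_camera('scene')
d=np.array([np.cos(np.radians(96)),np.sin(np.radians(96))])
r=onz(p,(226,235.5),77);print(r, r-57*d, 'wells', onz(p,(0,0),0)*0)
"
```

```text
[564.60604946 141.3160704 ] [570.56417186  84.62832237] wells [0. 0.]
```

Emit:
move_arm:
  commands:
    - [[0.05,0.08,-0.8],0,-1]
    - [[0,0,-0.6],0,-1]
    - [[0,0,-0.4],0,-1]
    - [[0,0,-0.2],0,-1]
    - [[0,0,-0.1],0,-1]
    - [[0,0,0],0,-1]

```text
t: 15.78
eef_pos: [572.1, 91.5, 204.5]
tcp_rot: [-3.141, -0.0, 1.676]
ft_force: [-0.7, -0.4, -0.6]
opening: 0.167
grip_force: 29.9
```

Emit:
move_arm:
  commands:
    - [[0,0,0],0,1]
    - [[0,0,0],0,1]
    - [[0,0,0],0,1]
    - [[0,0,0],0,1]
    - [[0,0,0.5],0,1]
    - [[0,0,0.9],0,1]
    - [[0,0,0.9],0,1]
    - [[-0.3,-0.8,0.2],0.2,1]
    - [[-0.3,-0.9,0],0.3,1]
    - [[-0.3,-0.9,0],0.3,1]
    - [[-0.4,-0.9,0],0.3,1]
    - [[-0.4,-0.9,0],0.3,1]
    - [[-0.4,-0.9,0],0.3,1]
    - [[-0.4,-0.9,0],0.3,1]
    - [[-0.4,-0.9,0],0.3,1]
    - [[-0.4,-0.9,0],0.3,1]
    - [[-0.4,-0.9,0],0.3,1]
    - [[-0.4,-0.9,0],0.3,1]
    - [[-0.4,-0.9,0],0.3,1]

```text
t: 17.37
eef_pos: [436.2, -230.4, 280.1]
tcp_rot: [3.141, 0.001, 1.958]
ft_force: [0.5, -1.1, 0.9]
opening: 1.004
grip_force: 0.0
```

Emit:
move_arm:
  commands:
    - [[-0.4,-0.9,0],0,1]
    - [[-0.4,-0.9,0],0,1]
    - [[-0.3,-0.9,0],0,1]
    - [[0,-0.5,0],0,1]
    - [[0,0,0],0,1]

```text
t: 17.78
eef_pos: [403.8, -327.7, 280.0]
tcp_rot: [3.141, 0.002, 1.954]
ft_force: [0.9, 0.7, -0.2]
opening: 1.001
grip_force: 0.0
```

```bash
python3 -c "
from look import *
print(env.state()['eef_pos'])
meas([('wrench_small_mid',13),('insert_small_well',22),('insert_large_well',22),('pliers_mid',8),('wrench_large_mid',3)],'5')
a=np.hstack([cv2.imread('pics/scene5.png')[100:300,180:440],cv2.imread('pics/top5.png')[120:320,200:400]]);cv2.imwrite('pics/s5z.png',cv2.resize(a,None,fx=1.7,fy=1.7))
"
```

```text
[ 403.80677213 -327.71891326  280.01567627]
top wrench_small_mid 0.68 [282. 168.] 248 rect [686.   3.] [53. 56.] 88.5 mean [685.   4.] ang 169.0
top wrench_small_mid 0.65 [248. 208.] 346 rect [573.  92.] [ 24. 132.] 5.2 mean [573.  92.] ang 96.0
top insert_small_well 0.84 [251. 208.] 2620 rect [572.  86.] [ 94. 219.] 5.4 mean [571.  86.] ang 95.5
top insert_large_well 0.85 [257. 254.] 2992 rect [450.  77.] [217.  89.] 88.4 mean [449.  77.] ang 88.3
top pliers_mid 0.64 [406. 263.] 53 rect [ 404. -301.] [19. 51.] 89.9 mean [ 411. -303.] ang 5.5
scene wrench_small_mid 0.72 [243. 232.] 349 rect [572.  92.] [ 26. 133.] 6.4 mean [573.  90.] ang 95.9
scene insert_small_well 0.73 [243. 235.] 2529 rect [567.  88.] [104. 227.] 6.2 mean [565.  94.] ang 97.2
scene insert_small_well 0.51 [195. 342.] 3703 rect [430. 350.] [219. 100.] 89.8 mean [427. 351.] ang 89.8
scene insert_large_well 0.88 [275. 264.] 3218 rect [445.  80.] [227. 101.] 88.3 mean [444.  84.] ang 88.4
```

View pics/s5z.png

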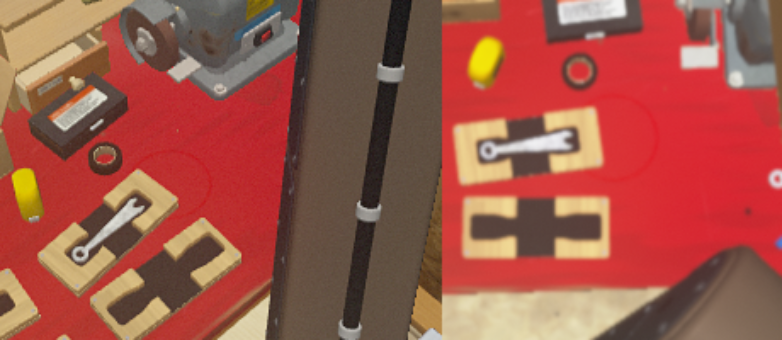

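Small wrench seated. Pliers next.

Emit:
move_arm:
  commands:
    - [[0.17,-0.1,-0.9],0,1]
    - [[0,0,-0.9],0,1]
    - [[0,0,-0.6],0,1]
    - [[0,0,-0.37],0,1]
    - [[0,0,-0.12],0,1]
    - [[0,0,0],0,1]
    - [[0,0,0],0,-1]
    - [[0,0,0],0,-1]
    - [[0,0,0],0,-1]
    - [[0,0,0],0,-1]
    - [[0,0,0],0,-1]
    - [[0,0,0],0,-1]
    - [[0,0,0],0,-1]
    - [[0,0,0],0,-1]
    - [[0,0,0],0,-1]

```text
t: 19.63
eef_pos: [409.1, -328.3, 193.1]
tcp_rot: [3.141, 0.0, 1.957]
ft_force: [-0.3, -1.9, 3.1]
opening: 0.592
grip_force: 30.0
```

Emit:
move_arm:
  commands:
    - [[0,0,0],0,-1]
    - [[0,0,0.6],0,-1]
    - [[0,0,1],0,-1]
    - [[0,0,0.9],0,-1]
    - [[0,0,0],0,-1]

```text
t: 20.05
eef_pos: [409.5, -328.6, 271.8]
tcp_rot: [3.139, 0.005, 1.957]
ft_force: [0.5, -0.5, -0.9]
opening: 0.595
grip_force: 30.0
```

Emit:
move_arm:
  commands:
    - [[0.2,0.6,0.2],0,-1]
    - [[0.2,0.9,0],-0.2,-1]
    - [[0.2,0.9,0],-0.3,-1]
    - [[0.2,0.9,0],-0.3,-1]
    - [[0.2,0.9,0],-0.3,-1]
    - [[0.2,0.9,0],-0.3,-1]
    - [[0.2,0.9,0],-0.3,-1]
    - [[0.2,0.9,0],-0.3,-1]
    - [[0.2,0.9,0],-0.3,-1]
    - [[0.2,0.9,0],-0.3,-1]
    - [[0.2,0.9,0],-0.3,-1]
    - [[0.2,0.9,0],-0.3,-1]
    - [[0.2,0.9,0],-0.3,-1]
    - [[0.2,0.9,0],-0.3,-1]
    - [[0.2,0.9,0],-0.3,-1]
    - [[0.2,0.9,0],-0.3,-1]
    - [[0.2,0.9,0],-0.3,-1]
    - [[0.2,0.9,0],-0.3,-1]
    - [[0.2,0.9,0],-0.3,-1]

```text
t: 21.63
eef_pos: [523.0, 177.2, 273.0]
tcp_rot: [-3.141, 0.0, 1.532]
ft_force: [0.8, -0.9, -0.9]
opening: 0.593
grip_force: 30.0
```

Emit:
move_arm:
  commands:
    - [[0.2,0.9,0],-0.3,-1]
    - [[0.3,0.9,0],-0.2,-1]
    - [[0.3,0.9,0],0,-1]
    - [[0.3,0.9,0],0,-1]
    - [[0.3,0.9,0],0,-1]
    - [[0.3,0.9,0],0,-1]
    - [[0.2,0.9,0],0,-1]
    - [[0,0.7,0],0,-1]
    - [[0,0,0],0,-1]

```text
t: 22.38
eef_pos: [579.5, 389.1, 272.3]
tcp_rot: [-3.141, -0.0, 1.495]
ft_force: [-1.0, -0.7, -1.8]
opening: 0.597
grip_force: 30.0
```

```bash
python3 -c "
from look import *
print(env.state()['eef_pos'])
meas([('pliers_mid',92),('wrench_large_mid',3)],'6')
a=np.hstack([cv2.imread('pics/scene6.png')[200:400,60:260],cv2.imread('pics/top6.png')[130:330,60:260]]);cv2.imwrite('pics/s6z.png',cv2.resize(a,None,fx=2,fy=2))
"
```

```text
[579.54162751 389.09337941 272.31406875]
top pliers_mid 0.7 [152. 203.] 365 rect [583. 325.] [ 52. 109.] 4.4 mean [576. 328.] ang 81.2
top wrench_large_mid 0.57 [404. 225.] 33 rect [ 513. -297.] [19. 16.] 88.4 mean [ 513. -299.] ang 135.8
top wrench_large_mid 0.39 [257. 253.] 3028 rect [450.  78.] [220.  90.] 88.4 mean [449.  78.] ang 88.7
scene wrench_large_mid 0.58 [373. 154.] 324 rect [ 532. -369.] [ 28. 179.] 14.0 mean [ 533. -374.] ang 104.1
```

View pics/s6z.png

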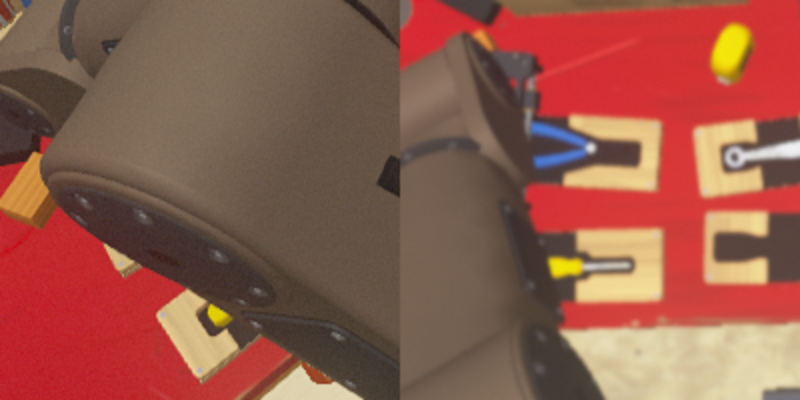

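Emit:
move_arm:
  commands:
    - [[0.06,0.07,-0.8],0,-1]
    - [[0,0,-0.6],0,-1]
    - [[0,0,-0.4],0,-1]
    - [[0,0,-0.3],0,-1]
    - [[0,0,-0.15],0,-1]
    - [[0,0,0],0,-1]

```text
t: 23.18
eef_pos: [581.9, 387.6, 205.8]
tcp_rot: [-3.141, 0.001, 1.492]
ft_force: [-0.9, -0.9, -1.0]
opening: 0.592
grip_force: 30.0
```

Emit:
move_arm:
  commands:
    - [[0,0,-0.03],0,1]
    - [[0,0,0],0,1]
    - [[0,0,0],0,1]
    - [[0,0,0],0,1]
    - [[0,0,0.5],0,1]
    - [[0,0,0.9],0,1]
    - [[0,0,0.9],0,1]
    - [[-0.1,-0.9,0.2],0.1,1]
    - [[-0.1,-0.9,0],0.2,1]
    - [[-0.1,-0.9,0],0.2,1]
    - [[-0.1,-0.9,0],0.2,1]
    - [[-0.1,-0.9,0],0.2,1]
    - [[-0.1,-0.9,0],0.2,1]
    - [[-0.1,-0.9,0],0.2,1]
    - [[-0.1,-0.9,0],0.2,1]
    - [[-0.1,-0.9,0],0.2,1]
    - [[-0.1,-0.9,0],0.2,1]
    - [[-0.1,-0.9,0],0.2,1]
    - [[-0.1,-0.9,0],0.2,1]
    - [[-0.1,-0.9,0],0.2,1]

```text
t: 24.85
eef_pos: [542.6, 35.6, 281.2]
tcp_rot: [3.14, 0.0, 1.694]
ft_force: [0.2, -0.2, 0.8]
opening: 0.999
grip_force: 0.0
```

Emit:
move_arm:
  commands:
    - [[-0.1,-0.9,0],0.2,1]
    - [[-0.1,-0.9,0],0.2,1]
    - [[-0.1,-0.9,0],0.2,1]
    - [[-0.1,-0.9,0],0.2,1]
    - [[0,-0.9,0],0.2,1]
    - [[0,-0.9,0],0.2,1]
    - [[0,-0.9,0],0.2,1]
    - [[0,-0.9,0],0.2,1]
    - [[0,-0.9,0],0,1]
    - [[0,-0.9,0],0,1]
    - [[0,-0.9,0],0,1]
    - [[0,-0.9,0],0,1]
    - [[0,-0.9,0],0,1]
    - [[0,-0.9,0],0,1]
    - [[0,-0.6,0],0,1]
    - [[0,0,0],0,1]

```text
t: 26.18
eef_pos: [530.5, -362.3, 280.9]
tcp_rot: [3.141, 0.002, 1.818]
ft_force: [0.3, -0.2, -0.2]
opening: 0.998
grip_force: 0.0
```

```bash
python3 -c "
from look import *
meas([('pliers_mid',18),('insert_pliers_well',22),('insert_large_well',22)],'7')
a=np.hstack([cv2.imread('pics/scene7.png')[200:400,60:260],cv2.imread('pics/top7.png')[130:330,60:260]]);cv2.imwrite('pics/s7z.png',cv2.resize(a,None,fx=2,fy=2))
"
```

```text
top pliers_mid 0.84 [146. 210.] 516 rect [582. 346.] [157.  57.] 88.4 mean [581. 352.] ang 85.2
top pliers_mid 0.45 [228. 159.] 456 rect [703. 149.] [47. 79.] 65.4 mean [703. 148.] ang 163.8
top insert_pliers_well 0.97 [146. 206.] 2527 rect [581. 351.] [226.  97.] 84.3 mean [581. 350.] ang 84.6
top insert_large_well 0.7 [257. 253.] 3060 rect [451.  78.] [217.  91.] 88.4 mean [449.  77.] ang 88.5
scene pliers_mid 0.65 [152. 292.] 682 rect [576. 347.] [154.  59.] 79.4 mean [580. 352.] ang 84.5
scene insert_pliers_well 0.84 [154. 301.] 2775 rect [576. 354.] [222. 102.] 85.4 mean [573. 357.] ang 86.5
scene insert_large_well 0.96 [276. 265.] 3117 rect [445.  79.] [222.  99.] 88.7 mean [443.  83.] ang 89.5
```

View pics/s7z.png

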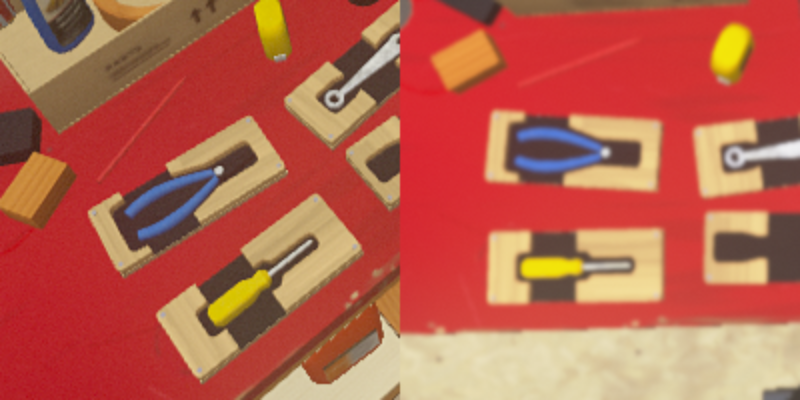

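Pliers lie in their recess, about 5 mm toward the jaws, within tolerance. Large wrench now.

Emit:
move_arm:
  commands:
    - [[0.05,-0.25,-0.9],0,1]
    - [[0,0,-0.9],0,1]
    - [[0,0,-0.6],0,1]
    - [[0,0,-0.4],0,1]
    - [[0,0,-0.13],0,1]
    - [[0,0,0],0,1]
    - [[0,0,0],0,-1]
    - [[0,0,0],0,-1]
    - [[0,0,0],0,-1]
    - [[0,0,0],0,-1]
    - [[0,0,0],0,-1]
    - [[0,0,0],0,-1]
    - [[0,0,0],0,-1]
    - [[0,0,0],0,-1]
    - [[0,0,0],0,-1]
    - [[0,0,0],0,-1]
    - [[0,0,0],0,-1]
    - [[0,0,0],0,-1]
    - [[0,0,0],0,-1]
    - [[0,0,0],0,-1]

```text
t: 28.25
eef_pos: [532.4, -366.6, 192.6]
tcp_rot: [3.142, -0.0, 1.821]
ft_force: [-0.4, -0.5, -1.1]
opening: 0.168
grip_force: 29.9
```

Emit:
move_arm:
  commands:
    - [[0,0,0],0,-1]
    - [[0,0,0.6],0,-1]
    - [[0,0,1],0,-1]
    - [[0,0,0.9],0,-1]
    - [[0,0,0],0,-1]

```text
t: 28.67
eef_pos: [533.1, -367.1, 272.6]
tcp_rot: [3.137, 0.006, 1.821]
ft_force: [0.3, -0.3, -0.6]
opening: 0.167
grip_force: 29.9
```

Emit:
move_arm:
  commands:
    - [[-0.1,0.6,0],0,-1]
    - [[-0.15,0.9,0],-0.2,-1]
    - [[-0.15,0.9,0],-0.3,-1]
    - [[-0.15,0.9,0],-0.3,-1]
    - [[-0.2,0.9,0],-0.3,-1]
    - [[-0.2,0.9,0],-0.3,-1]
    - [[-0.2,0.9,0],-0.3,-1]
    - [[-0.2,0.9,0],-0.3,-1]
    - [[-0.2,0.9,0],-0.3,-1]
    - [[-0.2,0.9,0],-0.3,-1]
    - [[-0.2,0.9,0],-0.3,-1]
    - [[-0.2,0.9,0],-0.3,-1]
    - [[-0.2,0.9,0],-0.3,-1]
    - [[-0.2,0.9,0],0,-1]
    - [[-0.2,0.9,0],0,-1]
    - [[-0.1,0.9,0],0,-1]
    - [[0,0.7,0],0,-1]
    - [[0,0.1,0],0,-1]
    - [[0,0,0],0,-1]

```text
t: 30.25
eef_pos: [446.8, 81.2, 267.5]
tcp_rot: [3.142, 0.0, 1.543]
ft_force: [-0.2, 0.1, -1.6]
opening: 0.166
grip_force: 29.9
```

```bash
python3 -c "
from look import *
print(env.state()['eef_pos'])
meas([('wrench_large_mid',80)],'8')
a=np.hstack([cv2.imread('pics/scene8.png')[150:350,140:340],cv2.imread('pics/top8.png')[150:350,170:370]]);cv2.imwrite('pics/s8z.png',cv2.resize(a,None,fx=2,fy=2))
"
```

```text
[446.76035342  81.20895913 267.47897751]
scene wrench_large_mid 0.63 [262. 265.] 215 rect [449. 130.] [27. 72.] 3.6 mean [447. 131.] ang 89.7
```

View pics/s8z.png

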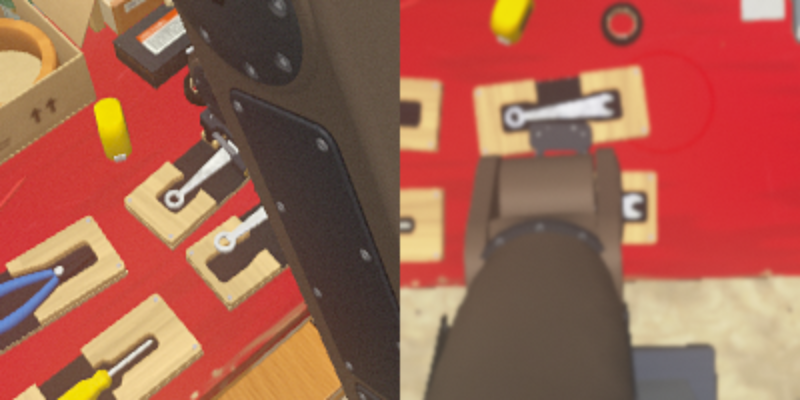

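Emit:
move_arm:
  commands:
    - [[0.04,0.12,-0.8],0,-1]
    - [[0,0,-0.6],0,-1]
    - [[0,0,-0.4],0,-1]
    - [[0,0,-0.2],0,-1]
    - [[0,0,-0.1],0,-1]
    - [[0,0,0],0,-1]

```text
t: 30.95
eef_pos: [448.2, 83.4, 204.4]
tcp_rot: [-3.141, 0.0, 1.54]
ft_force: [0.4, 0.2, -0.9]
opening: 0.168
grip_force: 29.9
```

Release, rise and move clear to the right.

Emit:
move_arm:
  commands:
    - [[0,0,0],0,1]
    - [[0,0,0],0,1]
    - [[0,0,0],0,1]
    - [[0,0,0],0,1]
    - [[0,0,0.5],0,1]
    - [[0,0,0.9],0,1]
    - [[0,0,0.9],0,1]
    - [[0,-0.9,0.3],0,1]
    - [[0,-0.9,0.3],0,1]
    - [[0,-0.9,0.3],0,1]
    - [[0,-0.9,0],0,1]
    - [[0,-0.9,0],0,1]
    - [[0,-0.9,0],0,1]
    - [[0,-0.9,0],0,1]
    - [[0,-0.9,0],0,1]
    - [[0,-0.9,0],0,1]
    - [[0,-0.9,0],0,1]
    - [[0,-0.9,0],0,1]
    - [[0,-0.5,0],0,1]
    - [[0,0,0],0,1]

```text
t: 32.62
eef_pos: [448.0, -230.4, 300.9]
tcp_rot: [3.14, 0.001, 1.538]
ft_force: [0.5, -0.4, -0.7]
opening: 0.996
grip_force: 0.0
```

```bash
python3 -c "
from look import *
meas([('wrench_large_mid',14),('wrench_small_mid',14),('pliers_mid',19),('stubby_driver_mid',24),('tape_roll_mid',10),('tape_measure_mid',32)],'9')
a=cv2.imread('pics/scene9.png')[180:400,90:350];cv2.imwrite('pics/s9z.png',cv2.resize(a,None,fx=2.7,fy=2.7,interpolation=2))
"
```

```text
top wrench_large_mid 0.91 [262. 256.] 449 rect [450.  83.] [172.  23.] 88.4 mean [449.  74.] ang 89.3
top wrench_large_mid 0.35 [256. 208.] 254 rect [577.  81.] [ 25. 116.] 4.2 mean [576.  67.] ang 97.5
top wrench_small_mid 0.66 [255. 205.] 314 rect [574.  87.] [ 25. 129.] 6.1 mean [575.  76.] ang 95.4
top pliers_mid 0.75 [147. 208.] 538 rect [580. 346.] [159.  57.] 86.4 mean [581. 354.] ang 83.4
top stubby_driver_mid 0.86 [137. 266.] 260 rect [431. 358.] [116.  20.] 88.4 mean [432. 374.] ang 90.0
top tape_roll_mid 0.57 [286. 161.] 276 rect [688.   3.] [56. 57.] 43.9 mean [688.   3.] ang 169.0
top tape_measure_mid 0.73 [228. 162.] 441 rect [701. 147.] [46. 76.] 67.6 mean [701. 147.] ang 163.5
scene wrench_large_mid 0.63 [276. 263.] 457 rect [448.  81.] [ 26. 174.] 0.4 mean [449.  79.] ang 90.2
scene wrench_small_mid 0.74 [197. 217.] 375 rect [710. 141.] [ 36. 101.] 65.9 mean [710. 141.] ang 157.0
scene wrench_small_mid 0.73 [246. 231.] 370 rect [573.  90.] [ 26. 135.] 7.1 mean [573.  88.] ang 97.1
scene pliers_mid 0.61 [148. 292.] 655 rect [576. 350.] [158.  57.] 82.5 mean [580. 359.] ang 84.2
scene tape_roll_mid 0.84 [238. 197.] 250 rect [686.   5.] [53. 64.] 51.0 mean [685.   6.] ang 156.2
scene tape_roll_mid 0.43 [197. 217.] 451 rect [714. 141.] [ 40. 111.] 68.0 mean [713. 141.] ang 157.4
scene tape_measure_mid 0.88 [197. 216.] 425 rect [695. 147.] [ 39. 103.] 68.4 mean [695. 148.] ang 157.0
```

View pics/s9z.png

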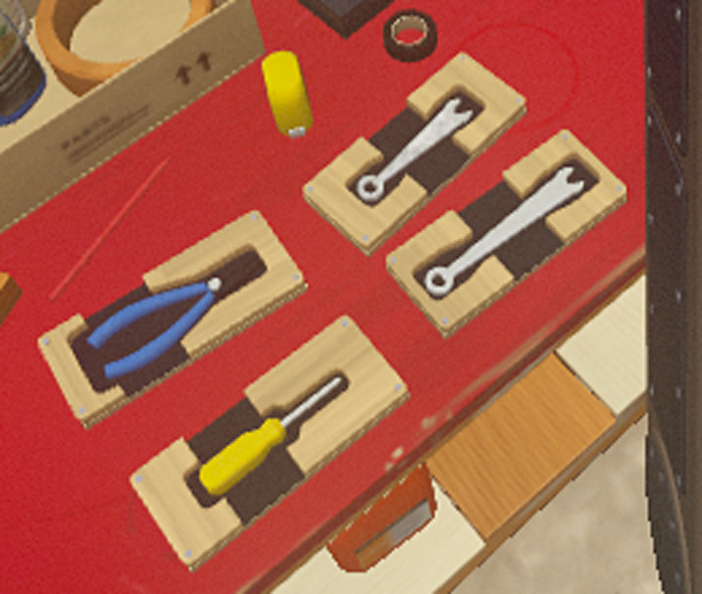

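All four tools lie inside their recesses, and the tape measure and roll haven't moved. Handing in.

```bash
python3 -c "
from h import *
print(env.job_done())"
```

```text
the job is handed in; nothing more can be done
None
```

I handed the job in after about 33 s of robot time: both wrenches, the pliers and the screwdriver lie in their recesses, within about 5 mm of centre by the cameras, and the tape measure and tape roll were left in place; the hand-in returned no verdict.

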